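# Pin the feed adapter head and close its keeper lever

### The arm

A 6-joint arm with a two-finger parallel gripper is mounted at the origin on the work surface. World frame = base frame: x ahead of the robot, y to its left, z up, the work surface at z = 0. Lengths are in m, angles in rad, forces in N, time in s.
With the tool pointing down it reaches from about 0.3 to 0.95 m from the base axis. Payload 3.1 kg.
Tool frame: the origin (TCP) lies midway between the tips of the shut fingers; the grasp point (between the pads) lies 19 mm behind it (grip_depth is the z of the grasp point in the tool frame, in m); z points along the fingers, y is the direction in which the jaws open and shut (so a half turn about z gives the same grasp; the last joint's range is limited). The gripper opens to 85 mm and grips with 20 to 120 N. Pads are 22 mm wide; open, the fingers measure 114 mm over their backs; the gripper's body (76 mm by 85 mm) begins 54 mm behind the grasp point. The pads swing forward as they close: fully open they stand 13 mm farther back than shut.
Start: joints at [-1.312, 0.308, 1.634, -0, 1.2, -0.07], TCP at [0.202, -0.592, 0.231] pointing down, gripper open.
Joint ranges: [-3.06, 3.06], [-0.79, 1.96], [0.05, 2.63], [-1.19, 4.34], [0.05, 2.64], [-2.94, 2.94]. Speed limits (rad/s): [2.79, 2.79, 3.14, 3.14, 3.14, 3.14].

### API

Orientations are given as a 3x3 rotation matrix whose columns are the frame's x, y, z axes.
In Python, from rig import * gives the robot as it stands. The module is installed in compiled form; this text tells all that it offers. Calls block until the motion is done:
- move_ptp(position, orientation): joint-space move of the TCP to a pose.
- line_to(position, speed=0.15, ori=None, force_limit=None): straight line of the TCP; ori=None keeps the orientation; speed is the mean speed in m/s. With force_limit (N) it stops when the force on the tool has changed by that much, and returns True; else False.
- goto_joints(angles): joint-space move.
- set_gripper(opening, effort=None): opening from 0.0 (shut) to 1.0 (fully open); effort is the grip in N (None keeps the last); returns when the fingers have stopped.
- dwell(seconds).
- solve_ik(position, orientation): joint angles nearest the present ones, or None.
- get_state(): the state.
- grab_frame(name): name is "scene" or "top" or "wrist"; returns a dict with "img" (400x640x3 uint8, red, green, blue), "camera_matrix" (3x3 intrinsics, pixels), "extrinsics" (4x4, takes a point from world to camera coordinates). Camera axes: x right, y down, z forward; pixel columns grow to the right and rows downward; lengths in m; the calibration is good to about 2 mm. The wrist camera is an equidistant fisheye: a pixel r from the principal point sees the ray r / f radians off the axis. A picture is of the moment at which its call begins. There is no depth.
A pose or a line that the arm cannot do raises Unreachable and nothing moves.
- finish_job(): hands the job in, once; it reports no verdict.
The state is a dict: "clock": time; "qpos": joint angles; "joint_velocities": joint speeds; "tau": joint torques, N m; "tool_pos": TCP position; "tcp_rot": TCP orientation; "wrist_force": force on the tool from outside, world axes, zero at the start; "ft_torque": the same for the moment, N m; "opening": opening from 0.0 (shut) to 1.0 (fully open).
Only numpy, scipy, OpenCV 4.12 (cv2) and the standard library are available. Lean on these libraries where they do the work, as an engineer would, in place of code of your own. Each camera call takes 0.05 s, during which the arm holds its last target.

### The job

Raise the black keeper lever on the aluminium adapter head until it stands upright, then take the thick flat-topped steel pin out of the stand. Lean the pin by about 15 degrees so that the lower edge of its foot enters the bore first, straighten it and slide it fully home until its collar sits on the block. Then swing the lever fully down again over the pin and let go, leaving the slim ball-topped pin and everything else where it is.

Things in the scene. Friction and masses are not known exactly. Their poses are not given: they have to be found in the camera images.
- pin_grip (a point): Centre of the grip of the thick steel pin, the one to fit (0.15 to 0.3 kg). The grip is round, straight, flat-topped, 25 mm in diameter, 45 mm long, dark steel with bright bands. This point lies on the axis, 22.5 mm below the top and 69.5 mm above the foot; z points up along the pin. It starts upright in one of the stand's two holes, its collar on the stand's top.
- pin_tip (a point): Centre of the flat foot of the thick pin (on the axis, at the very bottom); z points up along the pin. The pin is 92 mm tall: shank 20 mm in diameter and 42 mm long with a 1.5 mm chamfer at the foot, then a collar 32 mm in diameter and 5 mm thick, then the 45 mm grip.
- pin_collar (a point): Point on the thick pin's axis at the underside of its collar, 42 mm above the foot; it meets the bore's mouth when the pin is fully home.
- slim_grip (a point): The slim pin, not to be used, in the stand's other hole: bare steel, shank and stem 12 mm in diameter, collar 32 mm, a 22 mm ball on top that reaches 40 mm above the stand (the thick pin reaches 50 mm). This point lies on its axis 13.5 mm above the collar's underside.
- stand: Grey plastic stand fixed to the shelf, 60 mm (its x) by 160 mm (its y) by 50 mm tall, with two upright through holes 25 mm in diameter at y = -50 mm and +50 mm. Origin: centre of its underside. Which pin is in which hole varies.
- bore_mouth (a point): Centre of the bore's mouth on the flat top of the fixed aluminium adapter head, 50 mm above the shelf; z up. Bore: upright, 21.2 mm in diameter, open down to the shelf. Place and yaw vary. Axes are the head's: x from the bore towards the lever's pivot, y parallel to its hinge axis. Top: x -45 to 100, y -30 to 30 mm; two hinge cheeks 74 mm tall at x 61 to 89, |y| up to 21 mm.
- lever_pivot (a point): Point on the lever's hinge axis, at 75 mm along the head's x from the bore and 109 mm above the shelf. The point's axes are the head's.
- lever_knob (a point): Centre of the black round knob at the lever's free end, 135 mm from the hinge axis: a disc 26 mm in diameter, 18 mm thick along the hinge axis, so it can be pinched across its two flat faces from above and pivots between the fingers. The lever's dark steel arm is 14 mm wide, 12 mm thick.
- lever (a joint): Keeper lever's angle (rad), starts 0 to 0.3. 0 = level over the bore (end stop), knob at x = -60 mm in the head's axes, 109 mm above the shelf; 1.57 = upright, knob above the pivot; 1.9 = end stop, leaning away. A stiff hinge (0.22 N m, 2 N at the knob) keeps it where it is left. Level, its underside is 53 mm above the block, 3 mm over the top of a pin fully home.
- remote: White plastic remote control lying on the shelf, 150 by 45 by 18 mm; leave it. Origin: centre of its underside.
- adapter: Grey aluminium antenna adapter standing on the shelf: round flange 48 mm, 44 mm tall; leave it. Origin: centre of its underside.
- wrench: Loose steel spanner lying on the shelf, 180 mm long, 8 mm thick; leave it. Origin: centre of its underside.
- jar: Clear screw jar, 52 mm in diameter, 60 mm tall; leave it. Origin: centre of its underside.
- collar: Steel shaft collar lying on the shelf, 40 mm across, 14 mm tall; leave it. Origin: centre of its underside.
- caps: Small black plastic box, 60 by 40 by 25 mm; leave it. Origin: centre of its underside.
Not all that is in view belongs to the job. What is shaped like the part that bears pin_grip but orange or turquoise is not meant.

How it is judged:
On the way, in this order (a step that is already met when the one before it is completed fails the run):
1. the lever is raised to upright (at least 1.3 rad) (value of joint lever above 1.3 rad), for 0.2 s.
2. the thick pin is lifted out of the stand (height (world z) of pin_tip above 0.06 m), for 0.1 s.
3. the pin leans by at least 0.12 rad above the bore, the centre of its foot 3 to 40 mm above the mouth and within 20 mm of its axis (angle between pin_tip's own z axis and vertical above 0.12 rad and z of pin_tip in the frame of bore_mouth between 0.003 and 0.04 m and horizontal distance between pin_tip and bore_mouth below 0.02 m), for 0.02 s.
4. the low edge of the foot is in the bore: the pin leans by at least 0.12 rad with the low edge of its foot about 1 mm or more below the mouth, the foot within 8 mm of the axis (horizontal distance between pin_tip and bore_mouth below 0.008 m and ((angle between pin_tip's own z axis and vertical above 0.12 rad and z of pin_tip in the frame of bore_mouth below 0 m) or (angle between pin_tip's own z axis and vertical above 0.19 rad and z of pin_tip in the frame of bore_mouth below 0.0008 m) or (angle between pin_tip's own z axis and vertical above 0.24 rad and z of pin_tip in the frame of bore_mouth below 0.0015 m))), for 0.05 s.
5. the pin is straight and fully home, its collar on the block (within 2.5 mm), while the lever is still up (horizontal distance between pin_tip and bore_mouth below 0.003 m and z of pin_collar in the frame of bore_mouth between -0.0025 and 0.0025 m and angle between pin_tip's own z axis and vertical below 0.05 rad and value of joint lever above 1 rad), for 0.2 s.
6. the lever is down over the pin (below 0.07 rad) (value of joint lever below 0.07 rad), for 0.2 s.
At the end, for the whole second after the job is handed in: The thick pin stands upright (within 0.05 rad) and fully home in the bore, its foot within 3 mm of the bore's axis and its collar within 2.5 mm of the block's top, at rest; the lever lies level over it (below 0.07 rad); nothing is held (horizontal distance between pin_tip and bore_mouth below 0.003 m and z of pin_collar in the frame of bore_mouth between -0.0025 and 0.0025 m and angle between pin_tip's own z axis and vertical below 0.05 rad and value of joint lever below 0.07 rad and linear speed of pin below 0.02 m/s); the robot touches nothing.
It fails at once if the slim pin is moved by more than 15 mm (distance of slim_grip from where it was at the start of the episode above 0.015 m).
It fails at once if a loose bystander (remote, adapter, spanner, jar, shaft collar or small box) is moved by more than 30 mm (distance of any of remote, adapter, wrench, jar, collar, caps from where it was at the start of the episode above 0.03 m).
It also fails if it takes over 72 s, if anything falls off the work surface, if the arm or the gripper's body presses on something with over 40 N, if the wrist force passes 120 N, or if a joint passes its speed limit or range.

## Working session

There is one attempt and no reset: what is moved stays moved. The work goes in short steps, each a Python script; the robot and the scene stay as the last script left them, time stands still between calls to the robot, and variables do not carry over. Pictures are saved under pics/ and viewed, and the job is handed in when it is done.

```bash
mkdir -p pics; python3 - <<'E'
from rig import *
import cv2,numpy as np
s=get_state();print(s['clock'],s['tool_pos'],s['tcp_rot'],s['opening'])
for n in ["scene","top","wrist"]:
    f=grab_frame(n);cv2.imwrite(f'pics/{n}0.png',f['img'][:,:,::-1])
    print(n,np.round(f['camera_matrix'],2).tolist(),np.round(f['extrinsics'],4).tolist())
E
```

```text
0.0 [ 0.20159289 -0.59073071  0.23003171] [[ 9.46420035e-01  3.22937717e-01 -5.89718031e-04]
 [ 3.22938218e-01 -9.46417478e-01  2.20537990e-03]
 [ 1.54080897e-04 -2.27765821e-03 -9.99997394e-01]] 1.0023324355394023
scene [[489.87, 0.0, 318.73], [0.0, 489.87, 200.38], [0.0, 0.0, 1.0]] [[-0.6876, 0.7259, 0.016, 0.4214], [0.5133, 0.5015, -0.6964, -0.2408], [-0.5136, -0.4707, -0.7174, 1.6375], [0.0, 0.0, 0.0, 1.0]]
top [[456.96, 0.0, 321.72], [0.0, 456.96, 205.85], [0.0, 0.0, 1.0]] [[0.0157, -0.9999, -0.0023, -0.0137], [-0.9899, -0.0152, -0.141, 0.6307], [0.1409, 0.0045, -0.99, 1.4807], [0.0, 0.0, 0.0, 1.0]]
wrist [[309.71, 0.0, 318.43], [0.0, 309.71, 195.09], [0.0, 0.0, 1.0]] [[0.3217, -0.9468, -0.0019, -0.6237], [-0.9068, -0.3086, 0.2873, -0.0369], [-0.2726, -0.0907, -0.9578, 0.3797], [0.0, 0.0, 0.0, 1.0]]
```

View pics/scene0.png

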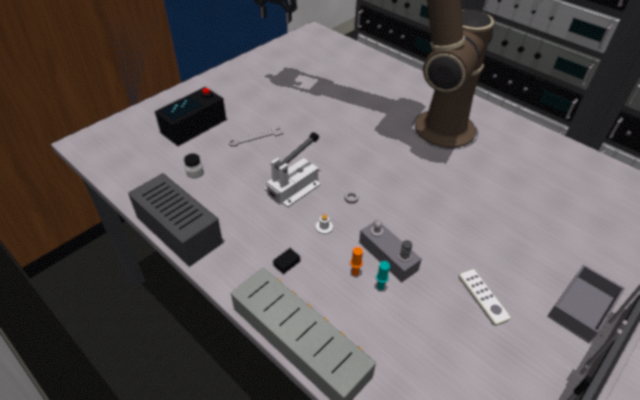

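View pics/top0.png

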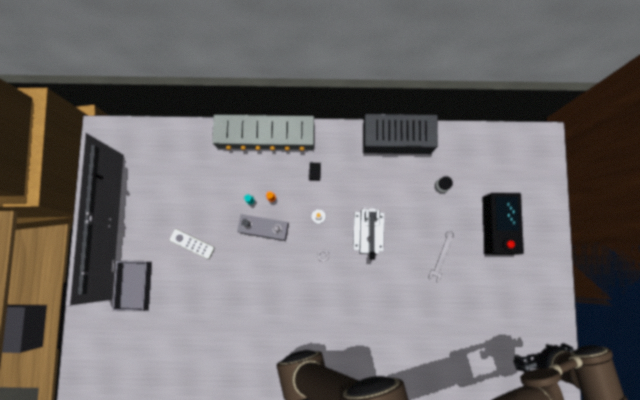

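View pics/wrist0.png

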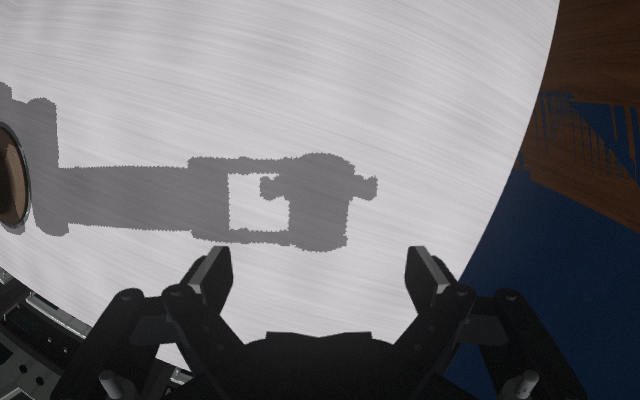

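```bash
cat > h.py <<'E'
import cv2,numpy as np
def ray(f,u,v,fish=False):
    K=f['camera_matrix'];E=f['extrinsics'];x=(u-K[0,2])/K[0,0];y=(v-K[1,2])/K[1,1]
    if fish:
        r=np.hypot(x,y);d=np.array([x/r*np.sin(r),y/r*np.sin(r),np.cos(r)]) if r>1e-9 else np.array([0,0,1.])
    else: d=np.array([x,y,1.])
    d=d/np.linalg.norm(d);R=E[:3,:3];return -R.T@E[:3,3],R.T@d
def onz(f,u,v,z,fish=False):
    o,d=ray(f,u,v,fish);return o+d*(z-o[2])/d[2]
def proj(f,p,fish=False):
    K=f['camera_matrix'];E=f['extrinsics'];c=E[:3,:3]@np.asarray(p)+E[:3,3]
    if fish:
        r=np.arctan2(np.hypot(c[0],c[1]),c[2]);n=np.hypot(c[0],c[1])+1e-12;x,y=c[0]/n*r,c[1]/n*r
    else: x,y=c[0]/c[2],c[1]/c[2]
    return np.array([K[0,0]*x+K[0,2],K[1,1]*y+K[1,2]])
def two(a,b):
    (o1,d1),(o2,d2)=a,b
    A=np.stack([d1,-d2],1);t=np.linalg.lstsq(A,o2-o1,rcond=None)[0]
    p,q=o1+t[0]*d1,o2+t[1]*d2;return (p+q)/2,np.linalg.norm(p-q)
E
python3 - <<'E'
from rig import *
from h import *
import pickle
fs={n:grab_frame(n) for n in ["scene","top","wrist"]};pickle.dump(fs,open('f0.pkl','wb'))
def crop(f,x,y,w,h,k,name): cv2.imwrite(name,cv2.resize(f['img'][y:y+h,x:x+w,::-1],None,fx=k,fy=k,interpolation=cv2.INTER_CUBIC))
crop(fs['scene'],250,120,180,160,4.4,'pics/sc_crop.png'); crop(fs['top'],230,150,170,130,4.6,'pics/top_crop.png')
t=fs['top'];s=fs['scene']
for n,u,v,z in [('headtop',371,232,.05),('knob',371,258,.14),('pinth',247,221,.1),('slim',278,229,.09)]: print(n,onz(t,u,v,z))
print('knob', two(ray(t,371,258),ray(s,314,136)))
s=get_state();w=fs['wrist']['extrinsics'];c=-w[:3,:3].T@w[:3,3]
print('cam in tool',s['tcp_rot'].T@(c-s['tool_pos']),(w[:3,:3]@s['tcp_rot']).round(3).tolist(), grip_depth if 'grip_depth' in globals() else s.keys())
E
```

```text
headtop [ 0.54549861 -0.16786076  0.05      ]
knob [ 0.45759418 -0.15850173  0.14      ]
pinth [0.57034765 0.23426982 0.1       ]
slim [0.54709704 0.13524789 0.09      ]
knob (array([ 0.45986971, -0.1615891 ,  0.1364186 ]), np.float64(0.006914456943163457))
cam in tool [ 7.28880259e-02 -5.98066674e-05 -1.42788660e-01] [[-0.001, 1.0, 0.0], [-0.958, -0.001, -0.287], [-0.287, -0.001, 0.958]] -0.0187
```

View pics/sc_crop.png

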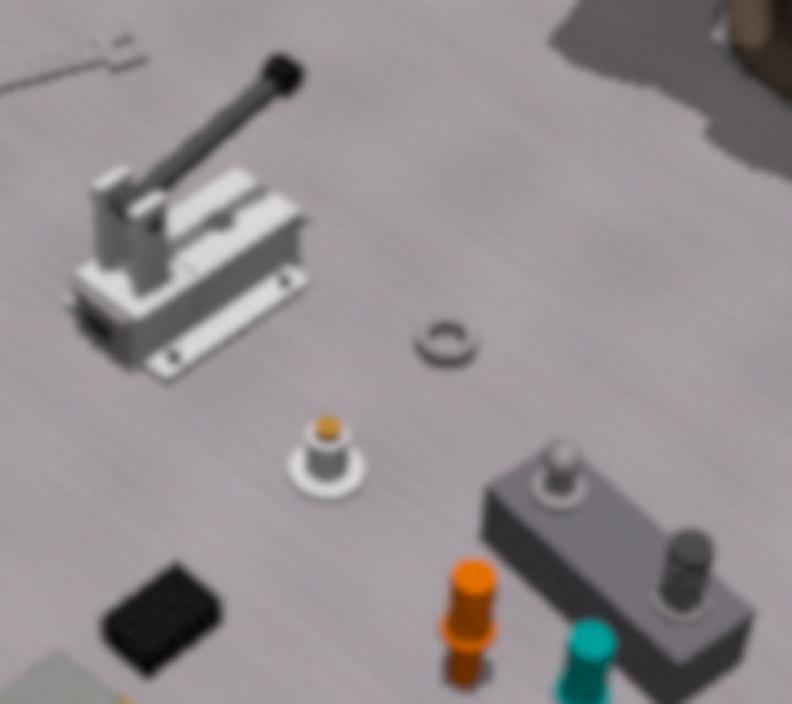

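View pics/top_crop.png

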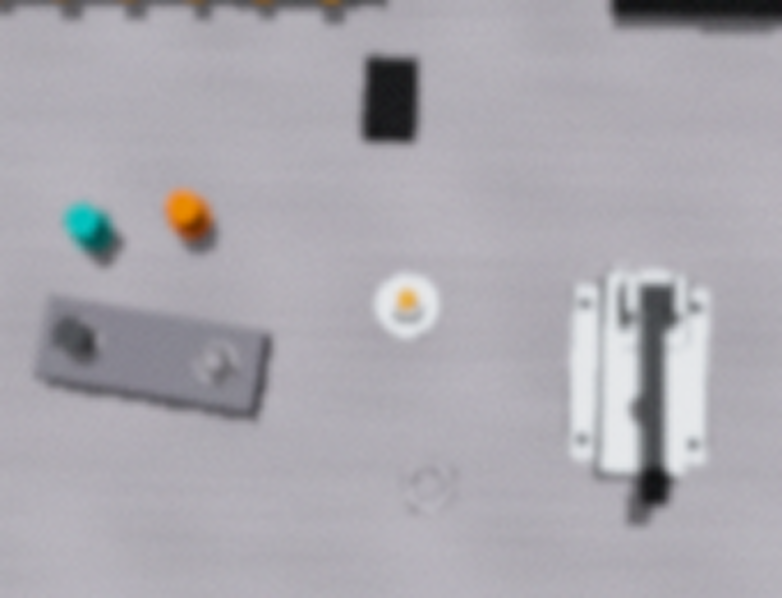

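```bash
python3 - <<'E'
from rig import *
from h import *
import pickle
R=np.array([[-1,0,0],[0,1,0],[0,0,-1.]])
print(solve_ik([.47,-.165,.27],R), solve_ik([.57,.23,.1],R))
move_ptp([.47,-.165,.27],R)
f=grab_frame('wrist');pickle.dump(f,open('f1.pkl','wb'));cv2.imwrite('pics/w1.png',f['img'][:,:,::-1])
s=get_state();print(s['clock'],s['tool_pos'],s['qpos'])
E
```

```text
[-4.25061714e-01  2.39427587e-02  1.88432711e+00 -4.44089210e-16
  1.23332278e+00 -1.99585804e+00] [ 3.12696824e-01  4.37562218e-01  1.74810148e+00 -4.44089210e-16
  9.55928960e-01 -1.25809950e+00]
2.1833 [ 0.46996488 -0.16566554  0.26998701] [-4.26164727e-01  2.42768932e-02  1.88401179e+00 -2.44584565e-04
  1.23318470e+00 -1.99554031e+00]
```

View pics/w1.png

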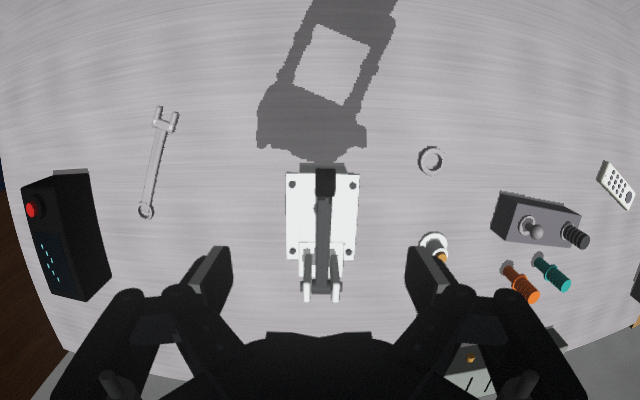

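```bash
python3 - <<'E'
import cv2,pickle
f=pickle.load(open('f1.pkl','rb'))
c=f['img'][155:310,270:380,::-1];cv2.imwrite('pics/w1c.png',cv2.resize(c,None,fx=3.8,fy=3.8,interpolation=cv2.INTER_CUBIC))
g=cv2.cvtColor(f['img'],cv2.COLOR_RGB2GRAY)
for r in range(160,306,6): print(r,g[r,280:370:2].tolist())
E
```

```text
160 [184, 182, 184, 180, 183, 181, 183, 183, 182, 180, 184, 181, 183, 167, 106, 109, 106, 104, 107, 106, 106, 106, 105, 106, 107, 105, 106, 105, 156, 181, 182, 183, 183, 184, 183, 186, 182, 183, 183, 183, 185, 183, 184, 182, 183]
166 [179, 178, 178, 180, 179, 178, 180, 177, 179, 180, 99, 90, 88, 88, 91, 91, 91, 91, 88, 91, 87, 89, 93, 90, 90, 92, 91, 92, 93, 95, 93, 95, 119, 179, 179, 180, 178, 178, 178, 179, 179, 178, 178, 176, 179]
172 [179, 178, 177, 142, 112, 125, 137, 142, 139, 157, 111, 110, 112, 111, 110, 110, 109, 90, 40, 36, 38, 37, 40, 37, 35, 41, 36, 42, 87, 87, 89, 89, 92, 96, 142, 148, 148, 176, 179, 179, 179, 180, 179, 178, 178]
178 [178, 180, 179, 228, 235, 235, 235, 234, 235, 234, 234, 235, 235, 235, 236, 234, 235, 235, 41, 40, 38, 39, 41, 43, 40, 44, 41, 45, 231, 234, 235, 235, 235, 234, 235, 234, 235, 235, 234, 231, 179, 174, 178, 179, 179]
184 [185, 182, 182, 229, 199, 94, 95, 95, 235, 234, 234, 235, 234, 234, 235, 234, 234, 234, 41, 42, 41, 43, 44, 41, 45, 45, 45, 54, 231, 235, 235, 235, 235, 235, 235, 104, 96, 89, 189, 231, 176, 177, 178, 179, 178]
190 [183, 182,
[... 3709 characters left out ...]
 174, 175, 175, 177]
292 [182, 180, 182, 181, 180, 177, 177, 178, 176, 179, 170, 162, 223, 234, 230, 152, 83, 84, 80, 85, 86, 87, 86, 84, 85, 88, 159, 231, 233, 228, 166, 178, 180, 180, 178, 181, 180, 178, 179, 177, 177, 176, 174, 176, 176]
298 [180, 182, 181, 182, 179, 180, 181, 180, 181, 179, 181, 173, 221, 233, 229, 157, 182, 183, 183, 180, 183, 180, 180, 182, 182, 164, 189, 231, 234, 213, 175, 182, 181, 179, 180, 181, 180, 179, 178, 181, 175, 178, 177, 178, 177]
304 [176, 179, 180, 179, 177, 178, 179, 178, 177, 177, 178, 176, 179, 179, 178, 177, 177, 178, 177, 177, 177, 180, 178, 182, 180, 180, 180, 181, 182, 180, 181, 183, 179, 180, 181, 181, 180, 179, 176, 178, 175, 176, 177, 176, 173]
```

View pics/w1c.png

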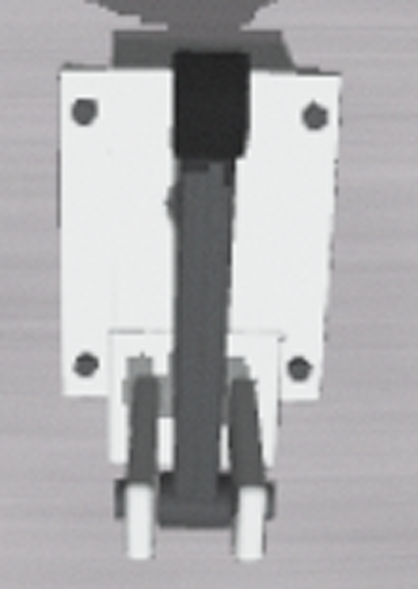

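```bash
python3 - <<'E'
import pickle
from h import *
f=pickle.load(open('f1.pkl','rb'))
W=lambda u,v,z:onz(f,u,v,z,True)
a=W(306.6,292.1,.124);b=W(335.8,292.1,.124);print('cheeks',a,b,'mid',(a+b)/2,'yaw',np.degrees(np.arctan2(-(b-a)[0],(b-a)[1])))
# base plate corners on z~.008? and holes
for n,u,v in [('holeUL',292.3,184.2),('UR',353,185.5),('LL',292.6,250.8),('LR',349,252)]: print(n,W(u,v,.008))
for z in (.125,.135,.145,.155): print(z,'knob top',W(325.8,182,z))
g=cv2.cvtColor(f['img'],cv2.COLOR_RGB2GRAY)
m=(g<62).astype(np.uint8);m[:165]=0;m[200:]=0;m[:,:300]=0;m[:,350:]=0
cs,_=cv2.findContours(m,cv2.RETR_EXTERNAL,cv2.CHAIN_APPROX_NONE);c=max(cs,key=cv2.contourArea);print(cv2.boundingRect(c),cv2.minAreaRect(c))
f0=pickle.load(open('f0.pkl','rb'))
for n in('scene','top'):
    g=f0[n]['img'].max(2);x,y=((300,120) if n=='scene' else (360,245));k=g[y:y+35,x:x+30];ys,xs=np.where(k<45);print(n,xs.mean()+x,ys.mean()+y,len(xs),xs.min()+x,xs.max()+x,ys.min()+y,ys.max()+y)
E
```

```text
cheeks [ 0.59641721 -0.17934854  0.124     ] [ 0.59655472 -0.14672527  0.124     ] mid [ 0.59648596 -0.16303691  0.124     ] yaw -0.24150248390074383
holeUL [ 0.5026887  -0.20138809  0.008     ]
UR [ 0.50466815 -0.1190118   0.008     ]
LL [ 0.60324852 -0.20402942  0.008     ]
LR [ 0.60549245 -0.12135123  0.008     ]
0.125 knob top [ 0.46991315 -0.15876852  0.125     ]
0.135 knob top [ 0.4673629  -0.15900258  0.135     ]
0.145 knob top [ 0.46481265 -0.15923663  0.145     ]
0.155 knob top [ 0.46226239 -0.15947068  0.155     ]
(315, 168, 21, 32) ((325.0, 183.5), (31.0, 20.0), 90.0)
scene 313.9736842105263 136.68421052631578 38 311 317 133 140
top 371.53846153846155 255.07692307692307 26 370 374 252 258
```

```bash
cat >> h.py <<'E'
YAW=np.radians(-1.45);HX=np.array([np.cos(YAW),np.sin(YAW),0]);HY=np.array([-np.sin(YAW),np.cos(YAW),0]);ZZ=np.array([0,0,1.])
RD=np.stack([-HX,HY,-ZZ],1)
PIV=np.array([.599,-.1626,.109])
def knob(t,piv=PIV): return piv-.135*np.cos(t)*HX+.135*np.sin(t)*ZZ
DEP=np.array([0,0,.019])
E
python3 - <<'E'
from rig import *
from h import *
import pickle
f0=pickle.load(open('f0.pkl','rb'))
print(two(ray(f0['top'],371.5,255),ray(f0['scene'],314,136.7)))
k=np.array([.467,-.159,.136])
move_ptp(k-DEP+[0,0,.07],RD)
print(line_to(k-DEP,.12,force_limit=12))
set_gripper(0.0,30)
s=get_state();print(s['clock'],s['tool_pos'],s['opening'],s['wrist_force'])
for n in('wrist','scene'):
    f=grab_frame(n);cv2.imwrite(f'pics/grasp_{n}.png',f['img'][:,:,::-1])
E
```

```text
(array([ 0.46673218, -0.15998896,  0.13933758]), np.float64(0.00029855038389261097))
False
3.9667 [ 0.46703621 -0.15979138  0.11723342] 0.20416611703272192 [-1.62788615 -3.19303099  1.40468575]
```

View pics/grasp_wrist.png

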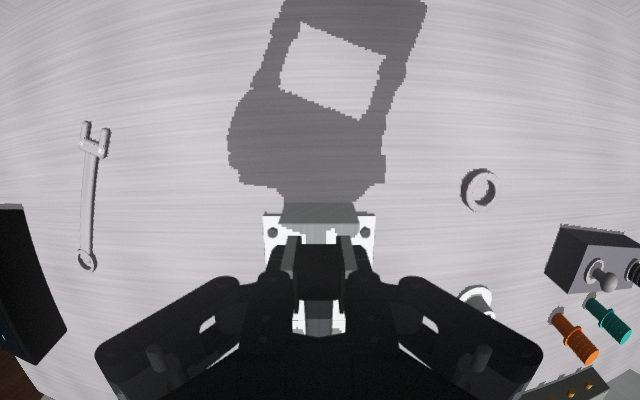

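View pics/grasp_scene.png

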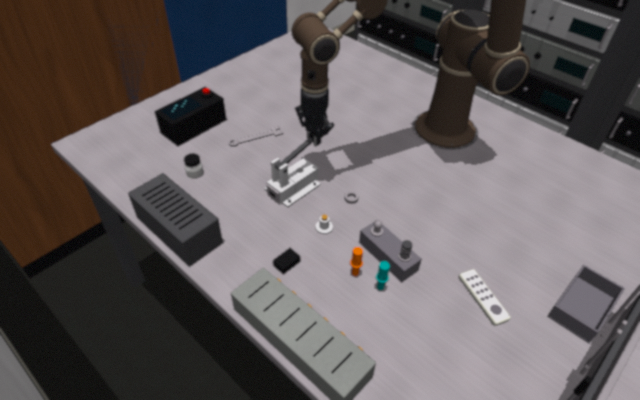

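The knob sits between the pads (wrist view, around 320,270), and the opening reads 17–18 mm. I'll swing the lever up.

```bash
python3 - <<'E'
from rig import *
from h import *
s=get_state();off=s['tool_pos']+DEP-knob(.21);print(off)
for i,t in enumerate(np.linspace(.21,1.72,12)[1:]):
    w=(1-(i+1)/11)
    line_to(knob(t)+off*w-DEP,.14,ori=RD)
    s=get_state();print(round(t,2),s['wrist_force'].round(1),round(s['opening'],3))
print(s['clock'])
f=grab_frame('scene');cv2.imwrite('pics/up_scene.png',f['img'][:,:,::-1])
f=grab_frame('wrist');cv2.imwrite('pics/up_wrist.png',f['img'][:,:,::-1])
E
```

```text
[ 5.84036001e-05 -5.10861392e-04 -8.97934307e-04]
0.35 [-2.2 -3.   3.8] 0.206
0.48 [-3.  -3.3  4.3] 0.203
0.62 [-2.5 -2.8  2.7] 0.205
0.76 [-2.  -4.1  3. ] 0.21
0.9 [-0.5 -3.2  0.8] 0.208
1.03 [ 0.6 -5.1 -0.9] 0.205
1.17 [ 2.  -5.8 -2.4] 0.207
1.31 [-0.1 -4.6 -3.3] 0.203
1.45 [ 0.3 -5.4 -2.3] 0.21
1.58 [ 0.2 -5.7 -2. ] 0.208
1.72 [-0.2 -5.  -1.1] 0.205
7.1833
```

View pics/up_scene.png

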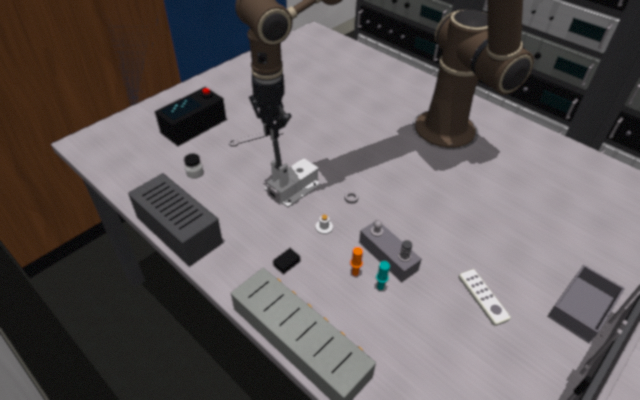

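View pics/up_wrist.png

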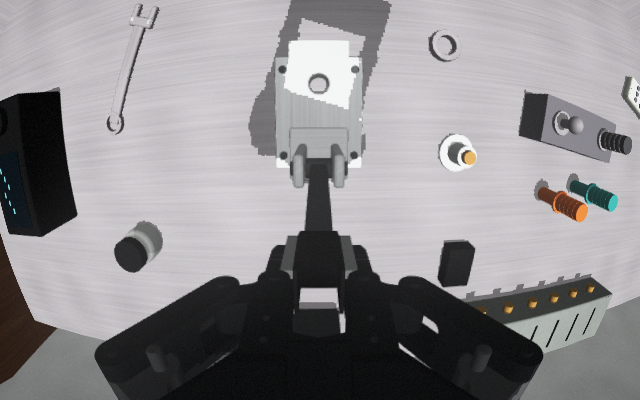

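```bash
python3 - <<'E'
from rig import *
from h import *
import pickle
set_gripper(0.7)
p=get_state()['tool_pos']
line_to(p+[0,0,.06],.25)
line_to([.505,-.161,.27],.3)
line_to([.510,-.161,.157],.25)
dwell(.15)
f=grab_frame('wrist');pickle.dump(f,open('f2.pkl','wb'));cv2.imwrite('pics/bore.png',f['img'][:,:,::-1])
s=get_state();print(s['clock'],s['tool_pos'],s['wrist_force'])
E
```

```text
9.4917 [ 0.51189372 -0.16168486  0.1592854 ] [-0.56355843  0.23154662  0.1820183 ]
```

View pics/bore.png

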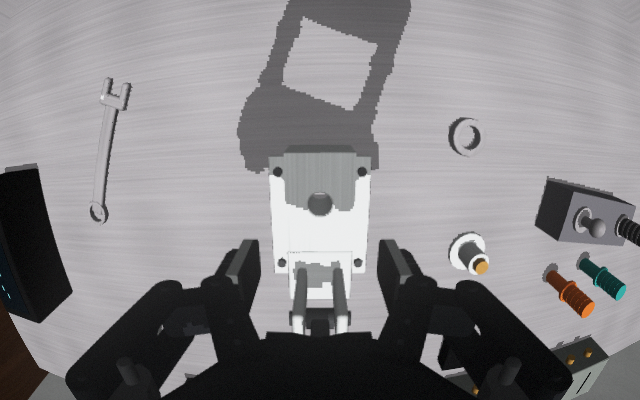

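```bash
python3 - <<'E'
from rig import *
from h import *
import pickle
s=get_state();print(s['clock'],s['tool_pos'])
f=pickle.load(open('f2.pkl','rb'));
print((-f['extrinsics'][:3,:3].T@f['extrinsics'][:3,3]), s['tool_pos']+s['tcp_rot']@[.0729,0,-.1428])
c=f['img'][180:235,280:360,::-1];cv2.imwrite('pics/bore_c.png',cv2.resize(c,None,fx=9,fy=9,interpolation=cv2.INTER_NEAREST))
g=cv2.cvtColor(f['img'],cv2.COLOR_RGB2GRAY)
for r in range(186,222,2): print(r,g[r,298:342].tolist())
E
```

```text
9.4917 [ 0.51189372 -0.16168486  0.1592854 ]
[ 0.438039   -0.15977178  0.30197924] [ 0.43841815 -0.15960747  0.30177496]
186 [149, 154, 153, 151, 151, 151, 152, 152, 155, 155, 153, 151, 153, 152, 154, 154, 154, 152, 154, 152, 154, 155, 153, 150, 152, 157, 156, 153, 155, 157, 154, 158, 158, 155, 152, 152, 152, 154, 155, 155, 155, 156, 160, 154]
188 [150, 151, 155, 153, 149, 153, 149, 152, 156, 157, 152, 152, 151, 153, 155, 154, 153, 151, 150, 150, 153, 158, 155, 150, 151, 154, 153, 153, 156, 155, 157, 158, 155, 155, 155, 152, 152, 152, 156, 153, 156, 157, 157, 155]
190 [150, 151, 152, 152, 151, 152, 151, 154, 156, 154, 153, 152, 153, 156, 155, 154, 154, 153, 151, 152, 150, 151, 149, 148, 152, 153, 155, 154, 157, 155, 155, 156, 157, 155, 153, 154, 153, 153, 154, 154, 154, 157, 157, 154]
192 [152, 151, 152, 154, 151, 152, 151, 153, 154, 156, 152, 152, 154, 151, 153, 154, 140, 137, 133, 134, 136, 154, 154, 141, 134, 133, 126, 141, 155, 158, 155, 158, 158, 154, 154, 152, 153, 154, 154, 156, 155, 159, 157, 151]
194 [152, 153, 153, 152, 149, 153, 151, 151, 156, 153, 152, 152, 145, 134, 119,
[... 2193 characters left out ...]
 237, 237, 237, 237, 237]
216 [236, 237, 236, 237, 237, 237, 236, 237, 237, 237, 237, 237, 238, 236, 234, 232, 228, 209, 202, 204, 191, 194, 190, 189, 191, 199, 207, 220, 230, 235, 236, 237, 237, 237, 238, 237, 237, 237, 237, 237, 238, 236, 237, 237]
218 [237, 237, 237, 237, 238, 237, 237, 237, 237, 237, 237, 237, 238, 237, 237, 237, 237, 237, 238, 237, 238, 237, 237, 238, 238, 237, 237, 237, 237, 237, 237, 237, 237, 237, 238, 237, 237, 238, 237, 238, 237, 237, 237, 237]
220 [238, 236, 237, 237, 237, 236, 237, 236, 237, 237, 237, 237, 237, 238, 237, 237, 236, 237, 238, 238, 237, 237, 238, 237, 237, 237, 238, 237, 237, 237, 237, 237, 237, 237, 237, 238, 237, 236, 238, 237, 237, 238, 236, 238]
```

View pics/bore_c.png

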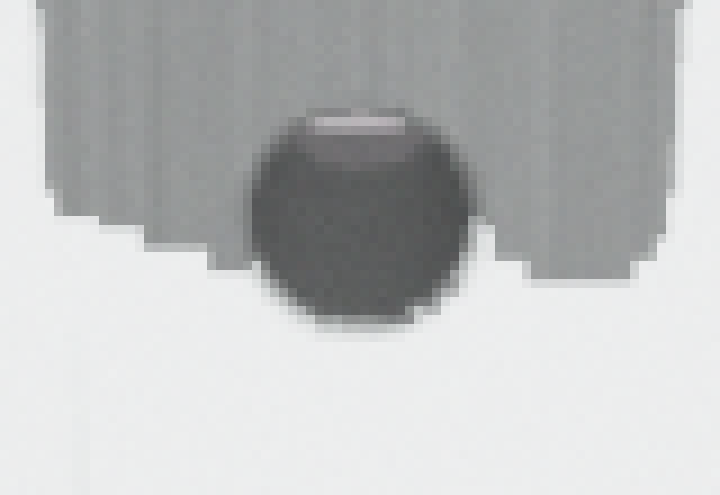

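```bash
python3 - <<'E'
from rig import *
from h import *
import pickle
f=pickle.load(open('f2.pkl','rb'))
W=lambda u,v,z:onz(f,u,v,z,True)
print('bore',W(319.5,204,.05))
dwell(.3);s=get_state();print(s['clock'],s['tool_pos'],s['joint_velocities'].round(3))
f=grab_frame('wrist');pickle.dump(f,open('f2.pkl','wb'))
g=cv2.cvtColor(f['img'],cv2.COLOR_RGB2GRAY)
m=(g<115).astype(np.uint8);m[:185]=0;m[225:]=0;m[:,:300]=0;m[:,340:]=0
cs,_=cv2.findContours(m,cv2.RETR_EXTERNAL,cv2.CHAIN_APPROX_NONE);c=max(cs,key=cv2.contourArea);print(cv2.boundingRect(c),cv2.fitEllipse(c),cv2.minEnclosingCircle(c))
E
```

```text
bore [ 0.52293091 -0.16155529  0.05      ]
9.7917 [ 0.51022241 -0.16112521  0.1575872 ] [-0.     0.005  0.002  0.     0.     0.   ]
(307, 197, 24, 21) ((318.6821594238281, 206.67173767089844), (21.076011657714844, 23.870525360107422), 91.2544174194336) ((318.6666564941406, 206.3333282470703), 12.133624076843262)
```

```bash
cat >> h.py <<'E'
def ringfit(f,u,v,r0,r1,outward=True,thr=20,n=72):
    g=cv2.cvtColor(f['img'],cv2.COLOR_RGB2GRAY).astype(np.float32)
    pts=[]
    rs=np.arange(r1,r0,-.25)
    for a in np.linspace(0,2*np.pi,n,endpoint=False):
        x=(u+rs*np.cos(a)).astype(np.float32)[None];y=(v+rs*np.sin(a)).astype(np.float32)[None]
        p=cv2.remap(g,x,y,cv2.INTER_LINEAR)[0]
        d=np.abs(p[4:]-p[:-4]);i=np.argmax(d>thr)
        if d[i]>thr:
            j=i+np.argmax(d[i:i+6]);pts.append([x[0,j+2],y[0,j+2]])
    return np.array(pts,np.float32)
E
python3 - <<'E'
from h import *
import pickle
f=pickle.load(open('f2.pkl','rb'))
for thr in (20,35):
  u,v=318.8,205.5
  for k in range(3):
    p=ringfit(f,u,v,9,14.5,thr=thr);e=cv2.fitEllipseDirect(p);u,v=e[0]
  print(thr,len(p),e,onz(f,u,v,.05,True))
c=f['img'][180:235,280:360,::-1].copy();c=cv2.resize(c,None,fx=9,fy=9,interpolation=cv2.INTER_NEAREST)
for x,y in p: cv2.circle(c,(int((x-280+.5)*9),int((y-180+.5)*9)),3,(0,0,255),-1)
cv2.imwrite('pics/bore_c2.png',c)
E
```

```text
20 70 ((318.78961181640625, 207.2255096435547), (23.841672897338867, 25.249465942382812), 99.16355895996094) [ 0.52291195 -0.16142809  0.05      ]
35 43 ((318.70074462890625, 207.7635955810547), (22.236644744873047, 24.453752517700195), 112.66845703125) [ 0.52339694 -0.16151692  0.05      ]
```

View pics/bore_c2.png

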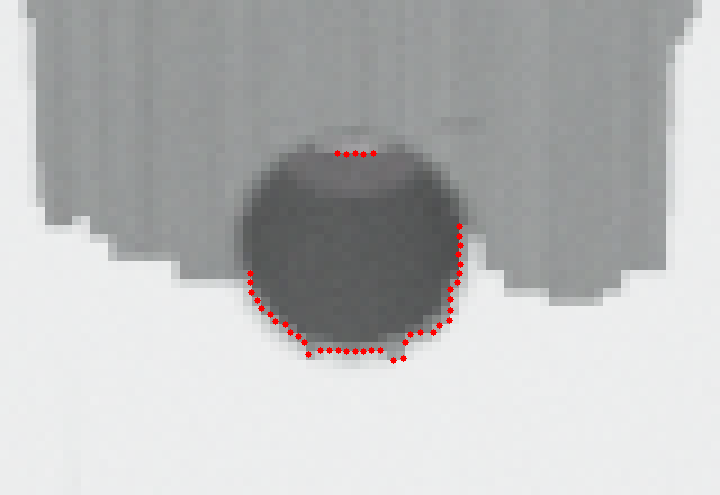

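```bash
python3 - <<'E'
from rig import *
from h import *
import pickle
set_gripper(1.0)
move_ptp([.555,.234,.205],RD);dwell(.35)
f=grab_frame('wrist');pickle.dump(f,open('f3.pkl','wb'));cv2.imwrite('pics/pin.png',f['img'][:,:,::-1])
s=get_state();print(s['clock'],s['tool_pos'])
E
```

```text
12.1083 [0.55513715 0.23349447 0.20495384]
```

View pics/pin.png

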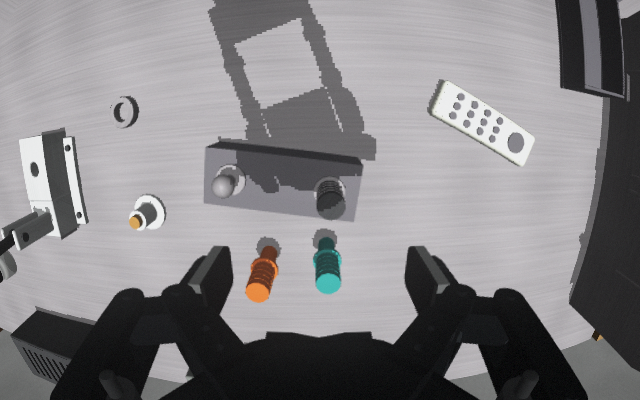

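```bash
python3 - <<'E'
from h import *
import pickle
f=pickle.load(open('f3.pkl','rb'))
c=f['img'][165:235,290:370,::-1].copy();cv2.imwrite('pics/pin_c.png',cv2.resize(c,None,fx=8,fy=8,interpolation=cv2.INTER_NEAREST))
E
```

```text
(no output)
```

View pics/pin_c.png

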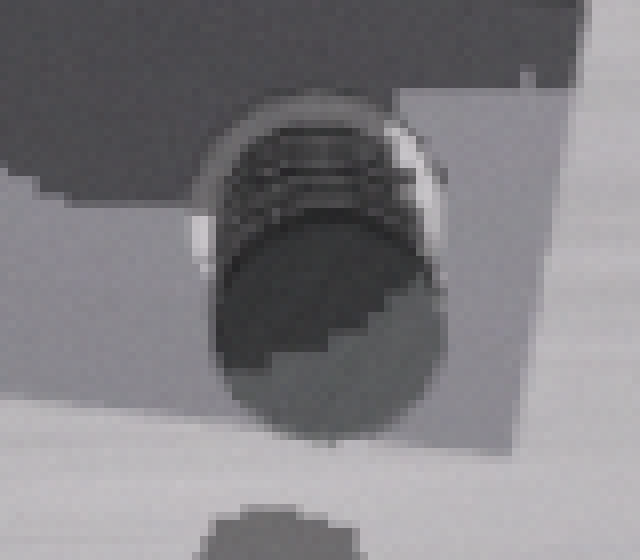

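```bash
python3 - <<'E'
from h import *
import pickle
f=pickle.load(open('f3.pkl','rb'));f0=pickle.load(open('f0.pkl','rb'))
print(onz(f,330.8,205.4,.10,True), 'diam',onz(f,345.1,205.4,.1,True)-onz(f,316.4,205.4,.1,True),onz(f,330.8,220,.1,True)-onz(f,330.8,191,.1,True))
print('collar lat',onz(f,329,185,.055,True))
g=f0['top']; c=g['img'][205:245,235:300,::-1];cv2.imwrite('pics/tp.png',cv2.resize(c,None,fx=10,fy=10,interpolation=cv2.INTER_NEAREST))
# bore as seen by top/scene after lever raised?
E
```

```text
[0.56553077 0.24321621 0.1       ] diam [0.00069434 0.0242856  0.        ] [ 2.58947471e-02 -3.98178419e-04  2.77555756e-17]
collar lat [0.55963673 0.24326048 0.055     ]
```

View pics/tp.png

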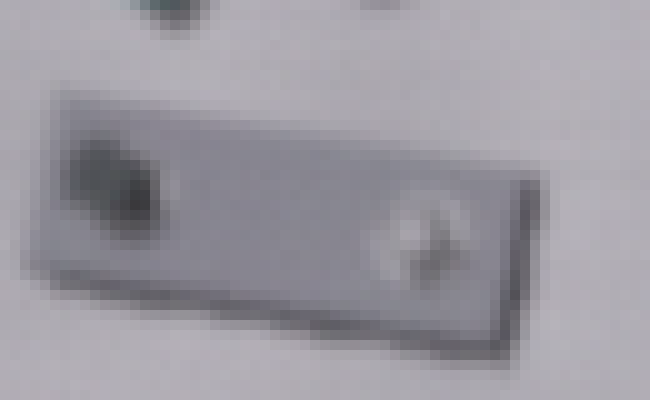

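```bash
python3 - <<'E'
from rig import *
from h import *
import pickle
pin=np.array([.5655,.2432])
line_to([*pin,.17],.2)
print(line_to([*pin,.060],.12,force_limit=15));dwell(.3)
s=get_state();print(s['tool_pos'])
set_gripper(0.0,80);dwell(.2)
s=get_state();print(s['clock'],s['tool_pos'],s['opening'],s['wrist_force'])
f=grab_frame('wrist');pickle.dump(f,open('f4.pkl','wb'));cv2.imwrite('pics/grip.png',f['img'][:,:,::-1])
f=grab_frame('scene');cv2.imwrite('pics/grip_s.png',f['img'][:,:,::-1])
E
```

```text
False
[0.56591844 0.24336998 0.0606657 ]
14.6083 [0.56572909 0.24338231 0.06021208] 0.2715298562932688 [-0.34299396  0.05379416  1.06038149]
```

View pics/grip.png

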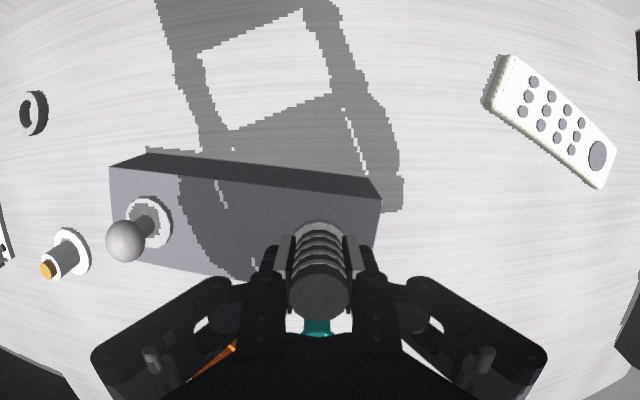

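View pics/grip_s.png

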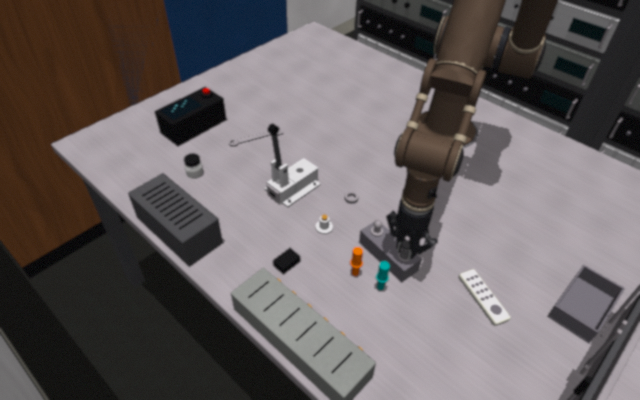

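```bash
cat >> h.py <<'E'
def Rlean(a):
    s,c=np.sin(a),np.cos(a);z=s*HX-c*ZZ;x=-s*ZZ-c*HX
    return np.stack([x,HY,z],1)
BORE=np.array([.5229,-.1615,.05])
FT=np.array([0,0,.0522])
def tcp_for(foot,a,ft=FT): return np.asarray(foot)-Rlean(a)@ft
E
python3 - <<'E'
from rig import *
from h import *
import pickle
p=get_state()['tool_pos']
line_to([p[0],p[1],.20],.25)
s=get_state();print(s['wrist_force'],s['opening'])
a=np.radians(15)
F=BORE+.002*HX
print(solve_ik(tcp_for(F+[0,0,.02],a),Rlean(a)))
move_ptp(tcp_for(F+[0,0,.08],0),RD)
line_to(tcp_for(F+[0,0,.025],a),.15,ori=Rlean(a))
dwell(.4)
s=get_state();print(s['clock'],s['tool_pos']-tcp_for(F+[0,0,.025],a),s['opening'])
f=grab_frame('wrist');pickle.dump(f,open('f5.pkl','wb'));cv2.imwrite('pics/lean.png',f['img'][:,:,::-1])
c=f['img'][150:330,230:410,::-1];cv2.imwrite('pics/lean_c.png',cv2.resize(c,None,fx=3.3,fy=3.3,interpolation=cv2.INTER_CUBIC))
f=grab_frame('scene');pickle.dump(f,open('f5s.pkl','wb'));c=f['img'][100:230,220:380,::-1];cv2.imwrite('pics/lean_s.png',cv2.resize(c,None,fx=4.5,fy=4.5,interpolation=cv2.INTER_CUBIC))
f=grab_frame('top');pickle.dump(f,open('f5t.pkl','wb'))
E
```

```text
[-1.08294689 -0.98349357 -2.66677903] 0.2723070570233834
[-0.45013079  0.15291828  2.10893337  0.17768684  0.64791335 -2.12497149]
17.8667 [ 0.00090134 -0.00019485  0.00066454] 0.2772934915826413
```

View pics/lean_c.png

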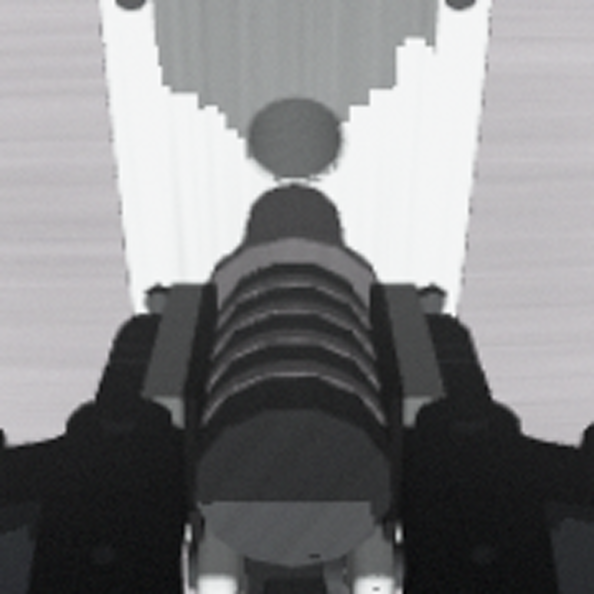

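View pics/lean_s.png

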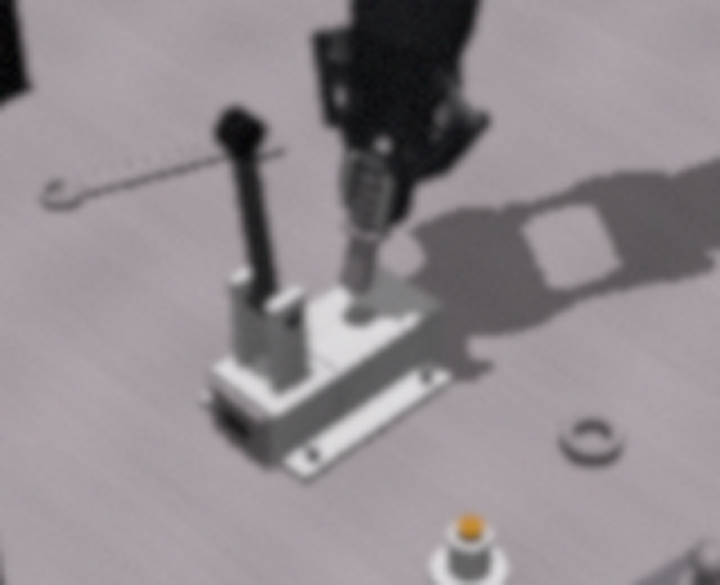

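```bash
python3 - <<'E'
from h import *
import pickle
from rig import *
f=pickle.load(open('f5.pkl','rb'));s=get_state()
R=s['tcp_rot'];T=s['tool_pos']
for k in (8.5,): print('foot low edge px',proj(f,T+R@[k/1e3,0,.0522],True),'shoulder',proj(f,T+R@[.010,0,.0507],True))
print('collar underside near', proj(f,T+R@[.016,0,.0102],True),'top centre',proj(f,T+R@[0,0,-.0398],True))
u,v=318.9,191.
for k in range(4):
    p=ringfit(f,u,v,9,17,thr=25);e=cv2.fitEllipseDirect(p);u,v=e[0]
print(len(p),e,onz(f,u,v,.05,True),'expected',proj(f,BORE,True))
x0,y0=295,170
c=f['img'][y0:y0+60,x0:x0+55,::-1].copy();c=cv2.resize(c,None,fx=9,fy=9,interpolation=cv2.INTER_NEAREST)
for x,y in p: cv2.circle(c,(int((x-x0+.5)*9),int((y-y0+.5)*9)),3,(0,0,255),-1)
cv2.imwrite('pics/l2.png',c)
E
```

```text
foot low edge px [319.12971068 202.57360037] shoulder [319.13242079 201.11899344]
collar underside near [319.2299148  213.86501899] top centre [319.40431195 293.8815585 ]
63 ((319.0853271484375, 192.60678100585938), (27.220922470092773, 28.604524612426758), 89.48571014404297) [ 0.52299168 -0.16152913  0.05      ] expected [319.12170511 192.49973735]
```

View pics/l2.png

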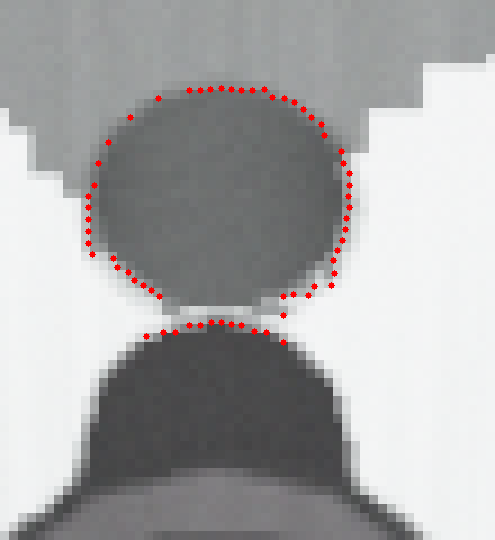

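```bash
python3 - <<'E'
from h import *
import pickle
a=pickle.load(open('f4.pkl','rb'))['img'];b=pickle.load(open('f5.pkl','rb'))['img']
o=[cv2.resize(i[190:330,270:370,::-1],None,fx=3.9,fy=3.9,interpolation=cv2.INTER_NEAREST) for i in(a,b)]
cv2.imwrite('pics/cmp.png',np.hstack(o))
E
```

```text
(no output)
```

View pics/cmp.png

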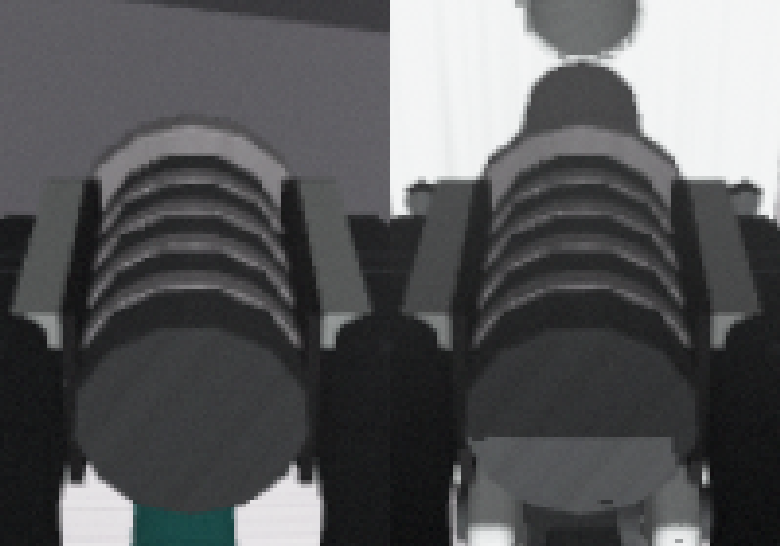

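```bash
python3 - <<'E'
from h import *
import pickle
from rig import *
from scipy.optimize import least_squares
f=pickle.load(open('f5.pkl','rb'));s=get_state()
R=s['tcp_rot'];T=s['tool_pos']
def rows(dx,dz,tl):
    c,sn=np.cos(tl),np.sin(tl)
    o=[]
    for r,h in [(.0125,.092),(-.0125,.092),(.016,.047),(.0085,0),(.010,.0015)]:
        # pivot at grip centre h=.0725
        x=r*c+(h-.0725)*sn; z=.0522-.0725-(h-.0725)*c+r*sn
        o.append(proj(f,T+R@[x+dx,0,z+dz],True)[1])
    o[3:]=[min(o[3:])];return np.array(o)
obs=np.array([328/3.9,512/3.9,125/3.9,62/3.9])+189.5
print(obs,rows(0,0,0))
for free in ([0],[0,1],[0,2],[0,1,2]):
    def fn(p):
        q=np.zeros(3);q[free]=p*1e-3 if 1 else p
        return rows(*q)-obs
    r=least_squares(fn,np.zeros(len(free)));print(free,r.x.round(2),r.fun.round(2))
E
```

```text
[273.6025641  320.78205128 221.55128205 205.3974359 ] [267.38458747 317.54393759 217.23660169 201.11899344]
[0] [-2.5] [-0.68  1.18  0.22 -0.67]
[0, 1] [-3.37  1.53] [-0.8   0.44  0.68 -0.17]
[0, 2] [-2.5   2.54] [-0.85  1.12  0.29 -0.44]
[0, 1, 2] [-3.85  2.34 -6.5 ] [-0.44  0.2   0.74 -0.5 ]
```

```bash
cat >> h.py <<'E'
BORE=np.array([.5222,-.1615,.05]);FT=np.array([-.0025,0,.0522])
E
python3 - <<'E'
from rig import *
import h; from h import *
import pickle
a=np.radians(15)
F=BORE+.0015*HX
P=h.tcp_for(F+[0,0,.006],a,FT)
print(line_to(P,.06,ori=Rlean(a),force_limit=10));dwell(.4)
s=get_state();print(s['clock'],s['tool_pos']-P,s['wrist_force'])
f=grab_frame('wrist');pickle.dump((f,s),open('f6.pkl','wb'))
c=f['img'][165:235,280:360,::-1];cv2.imwrite('pics/l6.png',cv2.resize(c,None,fx=8,fy=8,interpolation=cv2.INTER_NEAREST))
fs=grab_frame('scene');pickle.dump(fs,open('f6s.pkl','wb'));c=fs['img'][150:210,260:330,::-1];cv2.imwrite('pics/l6s.png',cv2.resize(c,None,fx=9,fy=9,interpolation=cv2.INTER_CUBIC))
R=s['tcp_rot'];T=s['tool_pos'];w=f['extrinsics'];print('cam in tool',R.T@(-w[:3,:3].T@w[:3,3]-T))
print('low edge exp',proj(f,T+R@(FT+[.0085,0,0]),True),'rim exp',proj(f,BORE-.0106*HX,True),proj(f,BORE+.0106*HY,True),proj(f,BORE-.0106*HY,True))
E
```

```text
False
18.9 [ 2.31214897e-04 -8.44919599e-05  2.94904478e-04] [-0.12310946  0.10895013 -2.58965832]
cam in tool [ 7.34087342e-02 -1.15042068e-04 -1.43025873e-01]
low edge exp [318.86971908 207.68241771] rim exp [318.99787876 199.12817989] [334.36818529 212.06930564] [303.6344245  212.09614464]
```

View pics/l6.png

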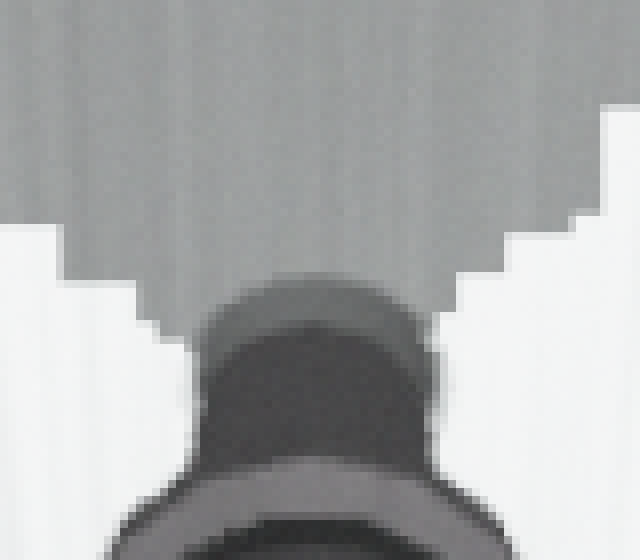

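View pics/l6s.png

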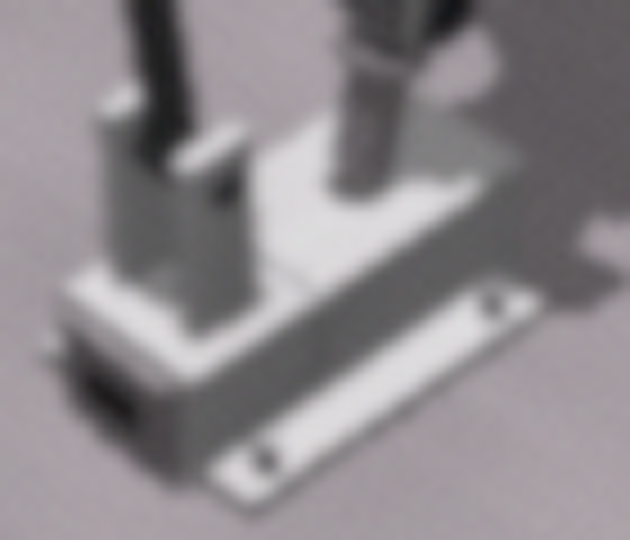

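```bash
python3 - <<'E'
from rig import *
import h; from h import *
import pickle
a=np.radians(15)
F=BORE+.0012*HX
P=h.tcp_for(F+[0,0,-.0015],a,FT)
print(line_to(P,.03,ori=Rlean(a),force_limit=12));dwell(.35)
s=get_state();print(s['clock'],s['tool_pos']-P,s['wrist_force'])
R=s['tcp_rot'];T=s['tool_pos'];print('foot rel',(T+R@FT-BORE)*1e3)
f=grab_frame('wrist');pickle.dump((f,s),open('f7.pkl','wb'))
c=f['img'][165:235,280:360,::-1];cv2.imwrite('pics/l7.png',cv2.resize(c,None,fx=8,fy=8,interpolation=cv2.INTER_NEAREST))
print('rim exp',proj(f,BORE-.0106*HX,True))
E
```

```text
False
19.75 [ 0.00041276 -0.00011046  0.00023133] [ 3.01284691 -0.16500498 -3.95736641]
foot rel [ 1.6566352  -0.15745983 -1.25435353]
rim exp [319.04460912 205.51720054]
```

View pics/l7.png

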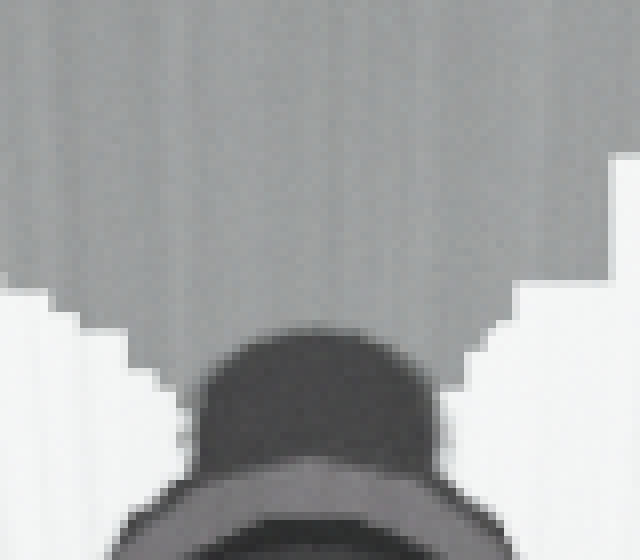

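```bash
python3 - <<'E'
from rig import *
import h; from h import *
def st(tag,P=None):
    s=get_state();R=s['tcp_rot'];T=s['tool_pos'];print(tag,round(s['clock'],2),'foot',((T+R@FT-BORE)*1e3).round(2),'F',s['wrist_force'].round(1),'M',s['ft_torque'].round(2));return s
a=np.radians(15)
line_to(h.tcp_for(BORE+.0020*HX+[0,0,-.0018],a,FT),.03,ori=Rlean(a),force_limit=15);dwell(.3);st('shift')
for d in (10,5,0):
    b=np.radians(d)
    print(line_to(h.tcp_for(BORE+.0015*HX+[0,0,-.0015],b,FT),.03,ori=Rlean(b),force_limit=20));st(d)
dwell(.3);s=st('upright')
f=grab_frame('wrist');cv2.imwrite('pics/str.png',cv2.resize(f['img'][150:330,230:410,::-1],None,fx=3.3,fy=3.3,interpolation=cv2.INTER_CUBIC))
E
```

```text
shift 20.35 foot [ 2.03 -0.11 -1.7 ] F [ 1.   0.1 -1.3] M [ 0.04 -0.18  0.01]
False
10 20.64 foot [ 1.51  0.14 -1.68] F [ 1.4  0.4 -1.1] M [-0.18 -0.54 -0.01]
False
5 20.94 foot [ 1.07  0.25 -2.12] F [ 3.8 -0.2 -1.1] M [-0.08 -0.71  0.03]
False
0 21.24 foot [ 0.79  0.19 -2.18] F [ 2.4 -1.3 -0.4] M [-0.16 -0.61 -0.07]
upright 21.54 foot [ 0.66  0.17 -1.75] F [ 2.6 -0.1 -2. ] M [-0.06 -0.49 -0.03]
```

View pics/str.png

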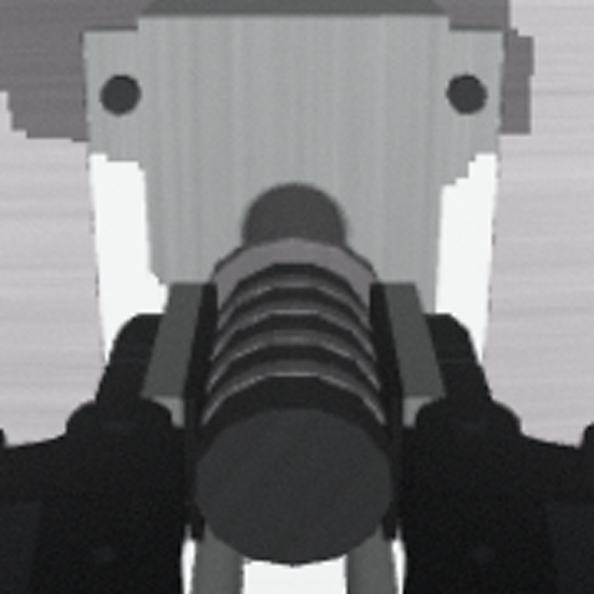

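```bash
cat >> h.py <<'E'
def st(tag):
    from rig import get_state
    s=get_state();R=s['tcp_rot'];T=s['tool_pos'];print(tag,round(s['clock'],2),'foot',((T+R@FT-BORE)*1e3).round(2),'F',s['wrist_force'].round(1),'M',s['ft_torque'].round(2),round(s['opening'],3));return s
E
python3 - <<'E'
from rig import *
import h; from h import *
line_to(h.tcp_for(BORE+.0022*HX+[0,0,-.0015],0,FT),.02,ori=RD);dwell(.2);st('sh')
for hh in (-.004,-.008,-.014):
    r=line_to(h.tcp_for(BORE+.0022*HX+[0,0,hh],0,FT),.03,ori=RD,force_limit=18);st((hh,r))
    if r: break
E
```

```text
sh 22.04 foot [ 1.38  0.23 -1.9 ] F [-0.3  0.2 -3.4] M [ 0.   -0.03  0.03] 0.275
(-0.004, False) 22.29 foot [ 1.76  0.15 -4.44] F [-0.4 -0.3 -2.1] M [ 0.03 -0.02 -0.03] 0.274
(-0.008, False) 22.57 foot [ 1.85  0.08 -8.39] F [-0.3  0.4 -3.4] M [-0.03  0.01 -0.01] 0.273
(-0.014, False) 22.93 foot [  1.93   0.05 -14.34] F [-0.2 -0.7 -2.6] M [-0.01  0.01 -0.04] 0.272
```

```bash
python3 - <<'E'
from rig import *
import h; from h import *
for hh,v in ((-.028,.06),(-.039,.05),(-.0445,.02)):
    r=line_to(h.tcp_for(BORE+.0019*HX+[0,0,hh],0,FT),v,ori=RD,force_limit=15);st((hh,r))
    if r: break
dwell(.3);st('end')
f=grab_frame('wrist');cv2.imwrite('pics/home.png',cv2.resize(f['img'][150:330,230:410,::-1],None,fx=3.3,fy=3.3,interpolation=cv2.INTER_CUBIC))
f=grab_frame('scene');c=f['img'][110:210,230:350,::-1];cv2.imwrite('pics/home_s.png',cv2.resize(c,None,fx=6,fy=6,interpolation=cv2.INTER_CUBIC))
E
```

```text
(-0.028, False) 23.31 foot [  1.72   0.03 -28.61] F [ 0.6  0.5 -3.6] M [-0.01 -0.05 -0.01] 0.272
(-0.039, False) 23.68 foot [  1.71  -0.   -39.46] F [ 0.5 -0.2 -2.9] M [-0.02 -0.13 -0.02] 0.272
(-0.0445, True) 23.95 foot [  2.21  -0.27 -42.04] F [-0.1  0.4  4.7] M [ 0.02  0.11 -0.01] 0.276
end 24.25 foot [  2.2   -0.26 -42.06] F [-1.1  1.   5.5] M [0.07 0.1  0.01] 0.271
```

View pics/home.png

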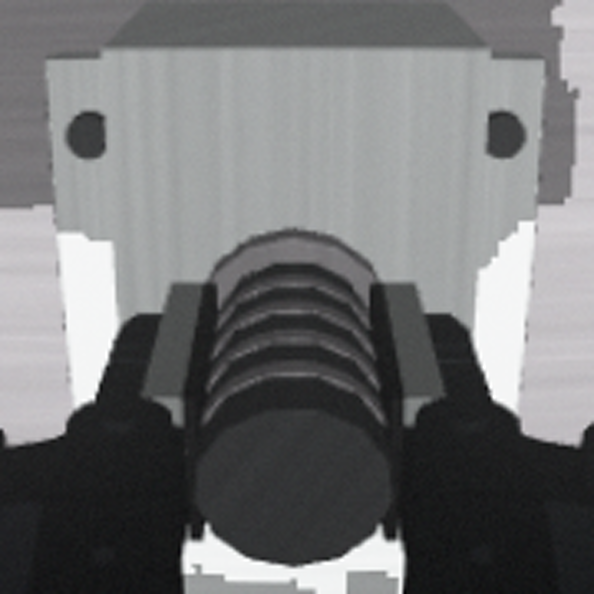

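View pics/home_s.png

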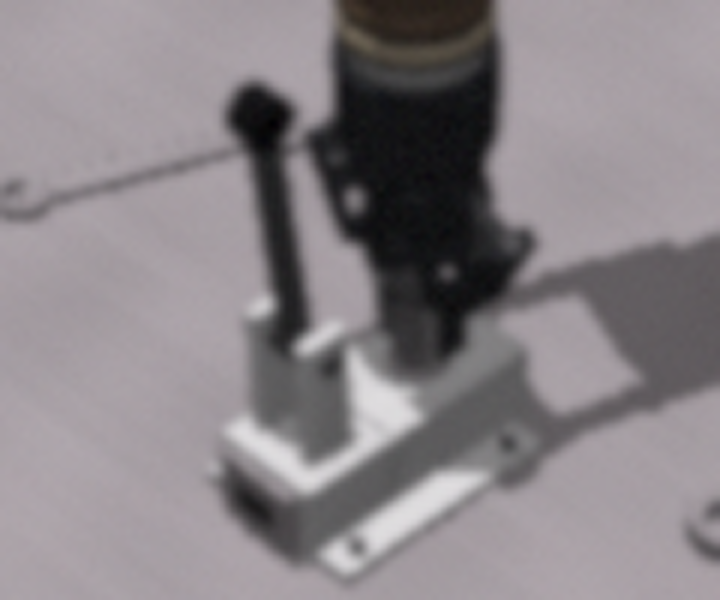

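```bash
python3 - <<'E'
from rig import *
import h; from h import *
import pickle
set_gripper(0.65);dwell(.1);s=st('open')
p=s['tool_pos'];line_to(p+[0,0,.05],.1);line_to([p[0]-.015,p[1],.29],.25)
PIV=np.array([.599,-.1632,.109])
k=knob(1.72,PIV)-DEP
line_to(k+[0,0,.07],.2);dwell(.3)
f=grab_frame('wrist');pickle.dump(f,open('f8.pkl','wb'));cv2.imwrite('pics/ab.png',f['img'][:,:,::-1])
f=grab_frame('scene');c=f['img'][80:210,230:350,::-1];cv2.imwrite('pics/ab_s.png',cv2.resize(c,None,fx=5,fy=5,interpolation=cv2.INTER_CUBIC))
s=get_state();print(s['clock'],s['tool_pos']-k,s['wrist_force'])
E
```

```text
open 24.86 foot [  0.54   0.51 -43.86] F [0.  0.3 0.1] M [-0.01  0.01 -0.06] 0.651
27.5 [-3.71360536e-04 -9.40386426e-05  7.04417178e-02] [ 0.11481324  0.33749687 -0.58175477]
```

View pics/ab.png

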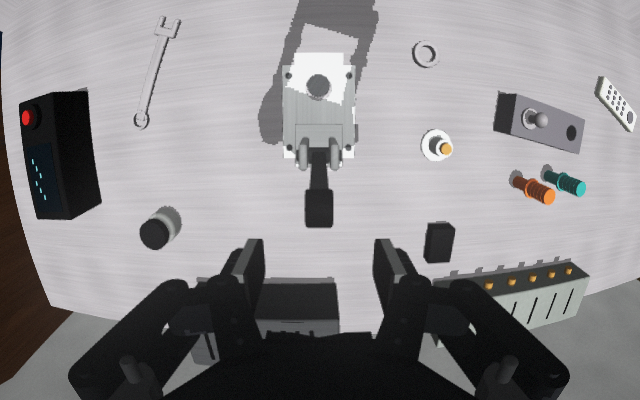

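View pics/ab_s.png

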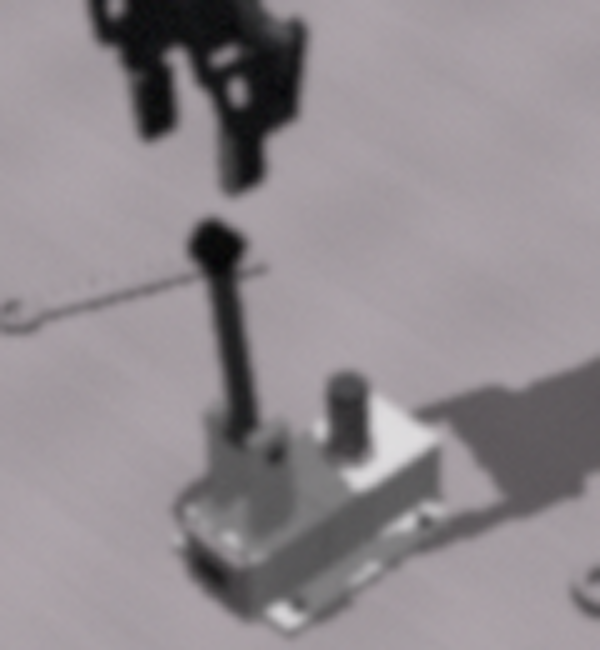

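The pin is seated upright, and the knob is centred below the gripper (about 319,208). Next I'll pinch the knob and swing the lever down.

```bash
python3 - <<'E'
from rig import *
import h; from h import *
PIV=np.array([.599,-.1632,.109])
k=knob(1.72,PIV)-DEP
print(line_to(k,.15,force_limit=12))
set_gripper(0.0,30);s=get_state();print(s['clock'],s['opening'],s['wrist_force'].round(1))
off=s['tool_pos']-k;off[2]*=0;off[0]*=0
for t in np.linspace(1.72,.12,12)[1:]:
    line_to(knob(t,PIV)-DEP,.14,ori=RD)
    s=get_state();print(round(t,2),s['wrist_force'].round(1),round(s['opening'],3))
r=line_to(knob(-.04,PIV)-DEP,.05,ori=RD,force_limit=15);dwell(.3)
s=get_state();print(r,s['clock'],s['tool_pos']+DEP,s['wrist_force'].round(1))
f=grab_frame('wrist');cv2.imwrite('pics/dn.png',f['img'][:,:,::-1])
f=grab_frame('scene');c=f['img'][80:210,230:350,::-1];cv2.imwrite('pics/dn_s.png',cv2.resize(c,None,fx=5,fy=5,interpolation=cv2.INTER_CUBIC))
E
```

```text
False
28.5333 0.20565194722268948 [-0.5  2.4  4.4]
1.57 [0.  1.5 6.1] 0.205
1.43 [-1.4  1.6  6.4] 0.203
1.28 [-3.1  1.5  7.2] 0.201
1.14 [-3.1  1.3  7.4] 0.206
0.99 [-4.6  0.2  4.2] 0.204
0.85 [-4.1  0.   3.2] 0.201
0.7 [-1.3  0.6 -0.7] 0.203
0.56 [ 0.8  0.2 -2.7] 0.203
0.41 [ 2.1  0.3 -4.6] 0.205
0.27 [ 2.9  0.7 -4.3] 0.204
0.12 [ 4.4  1.  -3.3] 0.205
True 32.425 [ 0.46468639 -0.15983524  0.10959248] [-1.1  0.9  6.8]
```

View pics/dn_s.png

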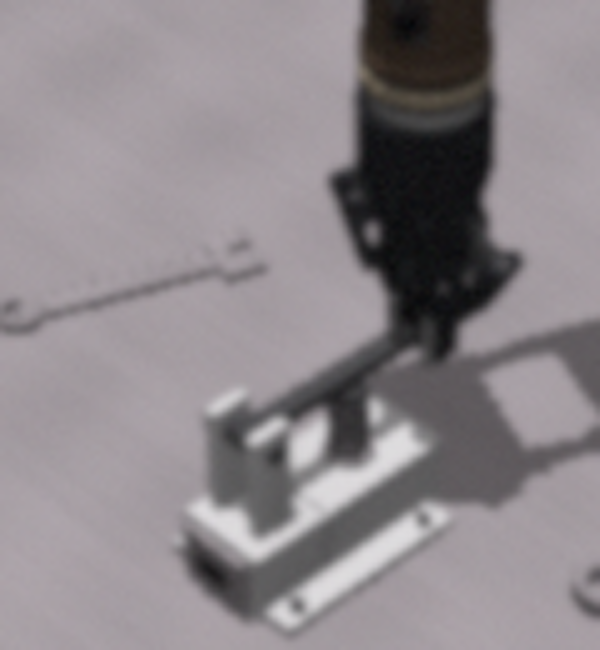

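View pics/dn.png

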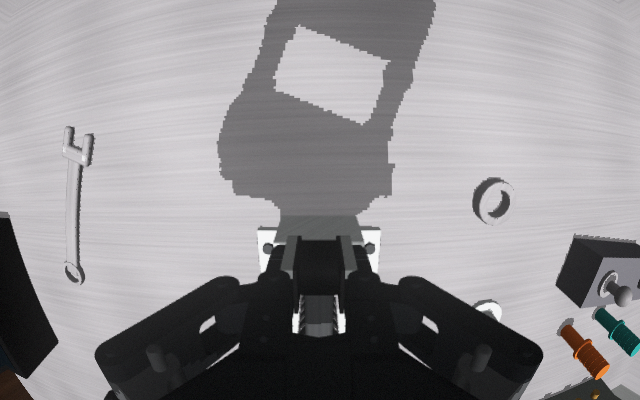

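```bash
python3 - <<'E'
from rig import *
import h; from h import *
p=get_state()['tool_pos']
r=line_to(p-[0,0,.006],.03,force_limit=15);dwell(.2)
s=get_state();print(r,s['tool_pos']+DEP,s['wrist_force'].round(1))
set_gripper(0.65);dwell(.1)
p=get_state()['tool_pos'];line_to([p[0],p[1],p[2]+.08],.15)
set_gripper(0.0);q=[.599,-.1632]-.135*HX[:2]
line_to([*q,.145],.15)
r=line_to([*q,.112],.03,force_limit=8)
s=get_state();print(r,s['tool_pos'],s['wrist_force'].round(1),s['clock'])
dwell(.2);s=get_state();print(s['tool_pos'],s['wrist_force'].round(1))
line_to([*q,.25],.2)
line_to([q[0]-.03,q[1],.27],.2);dwell(.3)
f=grab_frame('wrist');cv2.imwrite('pics/fin.png',f['img'][:,:,::-1])
f=grab_frame('scene');c=f['img'][80:210,230:350,::-1];cv2.imwrite('pics/fin_s.png',cv2.resize(c,None,fx=5,fy=5,interpolation=cv2.INTER_CUBIC))
print(get_state()['clock'])
E
```

```text
True [ 0.46464914 -0.15981292  0.10947851] [-3.3  0.9 10.4]
True [ 0.46386955 -0.15973724  0.12179607] [-1.8 -0.1  6.4] 35.825
[ 0.46388676 -0.15972767  0.12179441] [-2.2  0.   6.1]
37.55
```

View pics/fin.png

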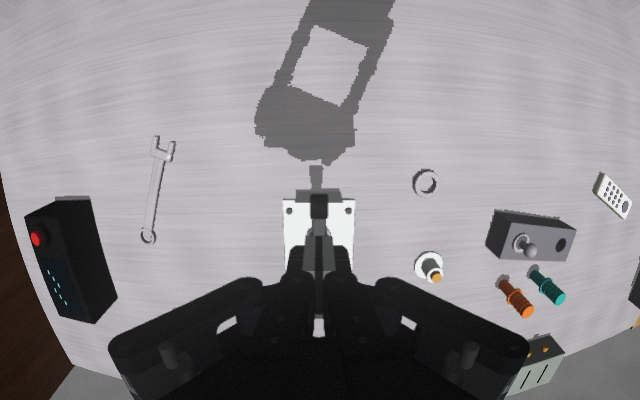

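View pics/fin_s.png

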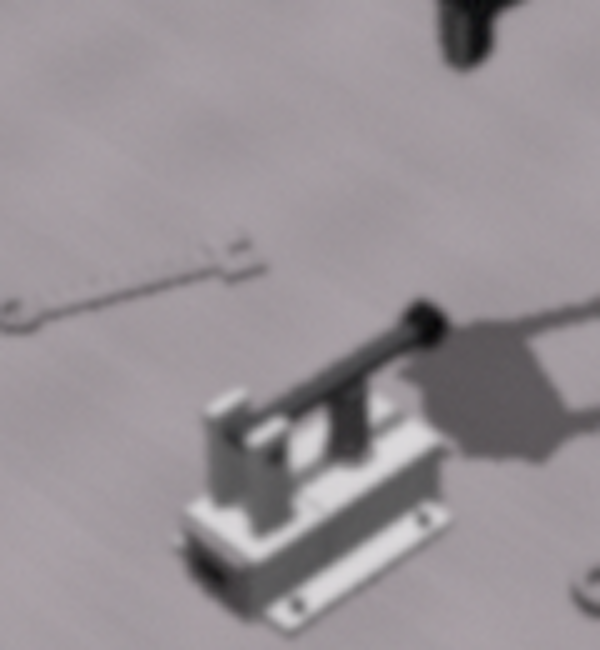

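The fingertips touched the knob's top at 121.8 mm, and a level lever predicts 122 mm. The pin stands beneath it and the gripper is clear, so I'm handing in.

```bash
python3 - <<'E'
from rig import *
s=get_state();print(s['clock'],s['wrist_force'].round(2))
finish_job()
E
```

```text
37.55 [-0.47 -0.28 -0.84]
the job is handed in; nothing more can be done
```

The job is done and handed in at 37.6 s of the 72 s allowed; no verdict was reported.

**What I did:** I pinched the knob and raised the lever to about 1.72 rad, then took the thick pin out of the stand. I leaned it 15° over the bore, put the low edge of its foot in first, straightened it and slid it down until the collar touched the block. Then I swung the lever down to its stop and let go.

**Last checks:**
- **Pin:** the collar met the block with the foot 42.06 mm below the mouth (42 mm is fully home). Side forces on the way down stayed under 1 N, and the pin stood upright after release.
- **Lever:** pressing lightly on the knob's top met it at 121.8 mm, where a level lever predicts 122 mm. The last pictures show it level over the pin.
- **Surroundings:** in the last wrist picture the slim pin, remote, spanner, shaft collar and adapter look undisturbed, and the robot touched nothing (under 1 N). The jar and small box were outside that picture; they looked undisturbed in the one taken before the lever came down.

**What disagreed:** the wrist-camera views differed by about 1–2.5 mm along the head's x axis on where the bore and the held pin were. I corrected for this using a close-up of the foot at the mouth and the light contact felt at the rim while leaning. I have no direct reading of the lean angle or foot depth at that step; they come from the arm's own pose.

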